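# Square up the packing plates and hold the tool slide back at its index

## Robot

A 7-joint arm with a two-finger parallel gripper is mounted at the origin on the work surface. World frame = base frame: x ahead of the robot, y to its left, z up, the work surface at z = 0. Lengths are in m, angles in rad, forces in N, time in s.
With the tool pointing down it reaches from about 0.425 to 0.925 m from the base axis. Payload 6.8 kg.
Tool frame: the origin (TCP) lies between the finger pads; the fingertips stand 14 mm ahead of it and the grasp point (between the pads) lies 5 mm behind it; z points along the fingers, y is the line along which they close (so a half turn about z gives the same grasp; the last joint's range is limited). The gripper opens to 85 mm and grips with 20 to 120 N. Pads are 22 mm wide; open, the fingers measure 114 mm over their backs; the gripper's body (76 mm by 85 mm) begins 54 mm behind the grasp point. The pads swing forward as they close: fully open they stand 13 mm farther back than shut.
Start: joints at [-1.452, 0.477, 0.022, 1.555, -0.011, 1.109, -0.083], TCP at [0.152, 0.658, 0.245] pointing down, gripper open.
Joint ranges: [-2.96, 2.96], [-0.34, 2.1], [-1.41, 1.46], [0.24, 2.44], [-1.37, 4.51], [0.17, 1.92], [-2.96, 2.96]. Speed limits (rad/s): [2.39, 2.39, 3.14, 3.14, 3.14, 3.14, 3.14].

## Interface

Orientations are given as a rotation vector (axis times angle).
In Python, from bench import r, eyes, ticket gives the robot as it stands. The module is installed in compiled form; this text tells all that it offers.
- The arm moves only by the tool arm_command, never from a script. Its argument "plan" is text: rows parted by semicolons, each of 4 numbers parted by spaces: the shift along the tool's x, y, z in m, then the turn about the tool's z in degrees. In form: tx ty tz yaw; .... A call has 1 to 20 rows; each row shifts and turns the commanded pose from where the row before left it, along the tool's axes as they then stand; what a row does not reach is not made up. A row lasts 1/8 s, in which the tool goes at most 62.5 mm and 10.7 degrees, less where a joint would pass 70% of its speed; a pose out of reach is approached as far as the arm can. A call is refused whole if a number of a shift passes 0.0625 or a number of a turn 10.7, either way. A call with a gripper value outside its range is refused whole. "hand" is the closure, from -1 (fully open) to 1 (shut), set as the call begins (left out, the last holds). The fingers move at their own pace and stop on an object; "grip_force" is the grip in N (left out, the last holds). Time passes only in rows, so rows that do not move let the fingers close. It gives the time, the measured TCP pose, the force, the opening and the grip force at its end, in the units of the state.
- r.get_obs(): the state, without advancing time (a new reading comes with each control period).
- eyes.grab_frame(name): name is "scene" or "top" or "wrist"; returns (picture, depth): 384x512x3 uint8, red, green, blue; 384x512 float32, m along the optical axis (not along the pixel's ray), 0 where there is no reading.
- eyes.calibration(name): a dict with "fov_y" (degrees; the focal length in pixels is half the picture's height over the tangent of half this angle, whatever the lens; pixels are square), "cx", "cy" (the principal point, pixels), "origin" and "attitude" of the camera in the world; the wrist camera has in their place "tool_from_camera" (4x4, takes a point from camera to tool coordinates, whose origin is the TCP and whose axes are the flange's). Camera axes: x right, y up, looking along -z (the intrinsics and any distortion apply to the point x, -y, -z); pixel columns grow to the right and rows downward; lengths in m; the calibration is good to about 2 mm. The wrist camera is an equidistant fisheye: a pixel r from the principal point sees the ray r / f radians off the axis. A picture is of the moment at which its call begins: read the wrist's pose just before it. calibration takes no time and is no camera call.
- ticket.hand_in(): hands the job in; it is judged then, once.
The state is a dict: "clock": time; "joints": joint angles; "qvel": joint speeds; "tau": joint torques, N m; "tcp_pos": TCP position; "orientation": TCP orientation; "contact_force": force on the tool from outside, world axes, zero at the start; "moment": the same for the moment, N m; "grip_width": finger opening in m; "gripper_force": force on a finger pad.
Only numpy, scipy, OpenCV 4.12 (cv2) and the standard library are available. Lean on these libraries where they do the work, as an engineer would, in place of code of your own. Each camera call takes 0.05 s, during which the arm holds its last target. There are 200 camera calls.

## Task

I want to fit the pack of five packing plates in front of the slide's nose: first knock the ragged stack square in the squaring corner, every plate's edges flush against both fences. Then take the spring-return tool slide by its bow handle, pull it out until its pointer is in line with the finger of the index clip, and keep it held there: finish while still holding the handle against the spring, leaving the pack square and everything else on the bench where it is.

Things in the scene. Friction and masses are not known exactly. Their poses are not given: they have to be found in the camera images.
- squaring_corner: Squaring corner, fixed to the bench: dark base plate 150 (x) x 190 (y) x 10 mm with two steel fences 14 mm thick whose tops are 40 mm above the bench. The far fence runs along the whole +x edge (its inner face at x = +61 mm), the side fence along the +y edge (inner face at y = +81 mm); the other two sides are open. Origin: centre of the underside, on the bench. Its +z is up; it stands on the bench at any small yaw.
- pack_home (a point): Point on the squaring corner's base plate (10 mm above the bench) below the centre of a plate that lies home in the corner: x = +41, y = +41 mm in the corner's frame, same axes. Home means a 40 x 80 mm plate with its long edge flat on the far fence and its short edge on the side fence.
- plate0: Packing plate, the bottom one of a ragged stack of five alike: bare steel, 40 (x) x 80 (y) x 5 mm, with two small dark holes, about 0.125 kg. Origin: centre of its underside. The stack starts in the squaring corner, every plate 7 to 18 mm short of home both ways and turned up to 0.1 rad; it is 25 mm high and its top is 35 mm above the bench. Friction about 0.5 to 0.7: a push on the whole stack takes some 3 to 8 N, more once it meets a fence.
- plate1: Packing plate, the second one of a ragged stack of five alike: bare steel, 40 (x) x 80 (y) x 5 mm, with two small dark holes, about 0.125 kg. Origin: centre of its underside. The stack starts in the squaring corner, every plate 7 to 18 mm short of home both ways and turned up to 0.1 rad; it is 25 mm high and its top is 35 mm above the bench. Friction about 0.5 to 0.7: a push on the whole stack takes some 3 to 8 N, more once it meets a fence.
- plate2: Packing plate, the third one of a ragged stack of five alike: bare steel, 40 (x) x 80 (y) x 5 mm, with two small dark holes, about 0.125 kg. Origin: centre of its underside. The stack starts in the squaring corner, every plate 7 to 18 mm short of home both ways and turned up to 0.1 rad; it is 25 mm high and its top is 35 mm above the bench. Friction about 0.5 to 0.7: a push on the whole stack takes some 3 to 8 N, more once it meets a fence.
- plate3: Packing plate, the fourth one of a ragged stack of five alike: bare steel, 40 (x) x 80 (y) x 5 mm, with two small dark holes, about 0.125 kg. Origin: centre of its underside. The stack starts in the squaring corner, every plate 7 to 18 mm short of home both ways and turned up to 0.1 rad; it is 25 mm high and its top is 35 mm above the bench. Friction about 0.5 to 0.7: a push on the whole stack takes some 3 to 8 N, more once it meets a fence.
- plate4: Packing plate, the top one of a ragged stack of five alike: bare steel, 40 (x) x 80 (y) x 5 mm, with two small dark holes, about 0.125 kg. Origin: centre of its underside. The stack starts in the squaring corner, every plate 7 to 18 mm short of home both ways and turned up to 0.1 rad; it is 25 mm high and its top is 35 mm above the bench. Friction about 0.5 to 0.7: a push on the whole stack takes some 3 to 8 N, more once it meets a fence.
- slide_unit: Spring-return tool slide unit of a chain machine, fixed to the bench: grey cast bed 315 (x) x 140 (y) mm on four feet, bed top 60 mm above the bench. The pull handle's end is its -x end, the anvil block (110 mm high) its +x end, and the index rail runs along its +y edge. Highest fixed or sliding part apart from the handle: 121 mm (screw heads on the tool holder). Origin: on the bench under the bed, 165 mm from the handle's end and 150 mm from the anvil's.
- tool_slide (a joint): Travel of the slide in m: 0 at rest with its nose 16 mm from the anvil, growing as it is pulled out along the slide unit's -x, to 0.060 at the end stop. The return spring pulls back with about 6.4 N at 0 and 160 N/m more, so 11 to 14 N at the index clip; nothing latches it.
- pull_handle: Bow handle across the slide: dark round bar, 12 mm in diameter, along y, 76 mm free between two posts 10 mm thick. Origin: middle of the bar, 126 mm above the bench; the slide's top is 36 mm below it, free for 75 mm towards the tool holder (+x) and 20 mm towards -x, where the slide ends. Same axes as the slide unit; it moves with the slide.
- slide_pointer (a point): Tip of the flat dark pointer that sticks out of the slide's +y side, 92 mm above the bench; it moves with the slide. 40 mm nearer to the anvil (+x) than the handle bar.
- index_clip: Steel index clip clamped on the index rail beside the slide, fixed, with a narrow finger that points to the slide (its -y); set anew each time, 28 to 46 mm from the pointer's rest. Origin: tip of that finger, 92 mm above the bench, 2 mm beside the pointer's path. Same axes as the slide unit; pointer and finger are in line when they have the same x in its frame.
- wrench: Bystander: open spanner 170 mm long, lying on the bench.
- screwdriver: Bystander: screwdriver 160 mm long, lying on the bench.
- bearing: Bystander: steel bearing ring 46 mm across, 14 mm high, in front of the squaring corner (about 20 mm off its -x edge).
- oil_bottle: Bystander: white oil bottle, 48 mm across, 115 mm high, between the anvil end of the slide unit and the squaring corner.
- cam_blank: Bystander: stepped steel disc 64 mm across, 26 mm high, behind the far fence of the squaring corner.
- oil_brush: Bystander: brush 160 mm long, lying at the left edge.
- screw_tray: Bystander: sheet-steel tray of screws 90 x 130 x 30 mm, at the right edge.
Not all that is in view belongs to the job. What is shaped like the squaring_corner but brown is not meant.

How it is judged:
By the outcome, as a careful person would: the job done as asked, in the order asked, and still so for the second after the job is handed in, while the arm keeps its last pose, push and grip.
It also fails if it takes over 72 s, if anything falls off the work surface, if the arm or the gripper's body presses on something with over 40 N, if the wrist force passes 120 N, or if a joint passes its speed limit or range.

## Working session

There is one attempt and no reset: what is moved stays moved. The work goes in short steps, Python scripts to look and compute and a tool call to move; the robot and the scene stay as the last step left them, time stands still between calls to the robot, and variables do not carry over. Pictures are saved under pics/ and viewed, at most 10 in all, crops included, and the job is handed in when it is done.

Besides the shell and the picture viewer there is one more tool, called in YAML: its name, and indented under it one key for each argument. arm_command: Moves the arm, as the interface text tells. Its arguments: {"type":"object","properties":{"plan":{"type":"string"},"hand":{"type":"number"},"grip_force":{"type":"number"}},"required":["plan"]}

```bash
mkdir -p pics; cat > h.py <<'E'
import numpy as np, cv2
from scipy.spatial.transform import Rotation as R
from bench import r, eyes, ticket
def cloud(name):
    o=r.get_obs(); im,d=eyes.grab_frame(name); c=eyes.calibration(name)
    np.savez(name+'.npz',im=im,d=d); return im,d,c
E
python3 - <<'E'
from h import *
for n in ['scene','top']:
    im,d,c=cloud(n); cv2.imwrite(f'pics/{n}0.png',cv2.cvtColor(im,cv2.COLOR_RGB2BGR)); print(n,c)
o=r.get_obs(); print(o)
print(eyes.calibration('wrist'))
E
```

```text
scene {'fov_y': 55.01165785783614, 'cx': 260.3886476554736, 'cy': 189.7458465574639, 'origin': array([1.16917913, 0.73654559, 0.72414924]), 'attitude': array([0.44400751, 1.20147045, 2.18638689])}
top {'fov_y': 56.53821734229398, 'cx': 254.12359950778367, 'cy': 189.69055178948727, 'origin': array([ 0.34580957, -0.0153721 ,  1.22940157]), 'attitude': array([ 0.10897477, -0.14487051, -1.58854813])}
{'clock': 0.1, 'joints': array([-1.45206064,  0.47772914,  0.02235037,  1.55637356, -0.01153266,
        1.10928237, -0.08309506]), 'qvel': array([-6.80221620e-04, -1.44596201e-03, -1.27949971e-03,  5.45534451e-04,
        7.29483579e-05, -9.18054039e-04,  7.85377987e-04]), 'tau': array([ 3.40976891e-03, -5.97758675e+01,  1.61319852e+00, -2.81953669e+01,
        1.27932787e-02,  4.95958739e-03,  9.65432577e-06]), 'tcp_pos': array([0.15169341, 0.65720175, 0.24440634]), 'orientation': array([-3.55533444e-01, -3.12131559e+00,  2.61063157e-03]), 'contact_force': array([ 0.48843471,  0.95920821, -0.14341049]), 'moment': array([-0.00908891, -0.00351719, -0.00134506]), 'gripper_force': 0.0, 'grip_width': 0.08523969798259208}
{'fov_y': 65.70646984690485, 'cx': 256.117473602331, 'cy': 189.2181260511963, 'tool_from_camera': array([[-4.37237871e-04,  9.48217218e-01,  3.17622286e-01,
         8.13667476e-02],
       [ 9.99999434e-01,  1.06385670e-04,  1.05899653e-03,
         7.06567996e-04],
       [ 9.70368286e-04,  3.17622569e-01, -9.48216727e-01,
        -1.28125217e-01],
       [ 0.00000000e+00,  0.00000000e+00,  0.00000000e+00,
         1.00000000e+00]])}
```

View pics/top0.png

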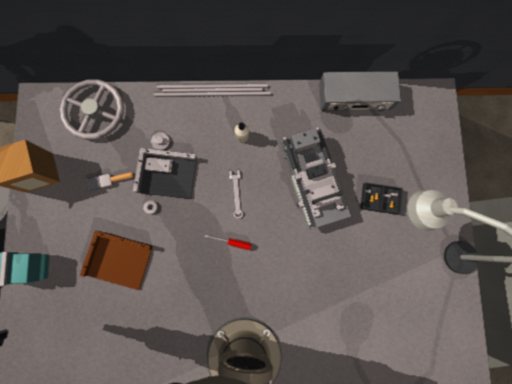

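View pics/scene0.png

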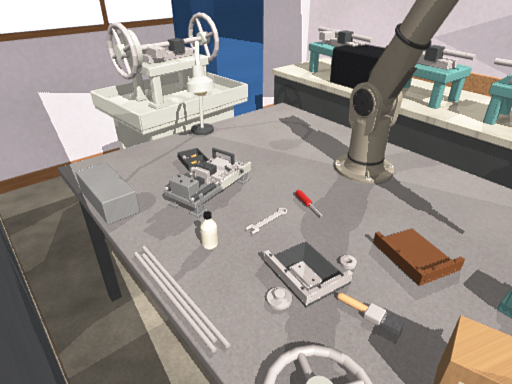

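```bash
cat >> h.py <<'E'
def world(name,d,c,o=None):
    H,W=d.shape; f=H/2/np.tan(np.radians(c['fov_y'])/2)
    u,v=np.meshgrid(np.arange(W),np.arange(H)); x=(u-c['cx'])/f; y=(v-c['cy'])/f
    if name=='wrist':
        t=np.hypot(x,y); s=np.where(t>1e-9,np.tan(t)/np.maximum(t,1e-9),1); x=x*s;y=y*s
    P=np.stack([x*d,-y*d,-d],-1)
    if name=='wrist':
        T=c['tool_from_camera']; P=P@T[:3,:3].T+T[:3,3]
        return P@R.from_rotvec(o['orientation']).as_matrix().T+o['tcp_pos']
    return P@R.from_rotvec(c['attitude']).as_matrix().T+c['origin']
def project(p,c,o,name='wrist'):
    p=np.atleast_2d(p)
    f=192/np.tan(np.radians(c['fov_y'])/2)
    if name=='wrist':
        q=(p-o['tcp_pos'])@R.from_rotvec(o['orientation']).as_matrix()
        T=c['tool_from_camera']; q=(q-T[:3,3])@T[:3,:3]
    else: q=(p-c['origin'])@R.from_rotvec(c['attitude']).as_matrix()
    a=np.stack([q[:,0],-q[:,1]],1)/-q[:,2:]
    if name=='wrist':
        t=np.linalg.norm(a,axis=1,keepdims=True); a=a*np.arctan(t)/np.maximum(t,1e-9)
    return a*f+[c['cx'],c['cy']]
E
python3 - <<'E'
from h import *
z=np.load('top.npz'); P=world('top',z['d'],eyes.calibration('top'))
for u,v in [(150,170),(190,195),(138,190),(160,165),(302,140),(330,215),(310,180),(320,190),(241,130),(150,207),(235,190),(160,140),(380,198),(288,160),(340,220),(245,245),(115,260)]: print((u,v),P[v,u].round(3))
o=r.get_obs(); print(R.from_rotvec(o['orientation']).as_matrix().round(3))
E
```

```text
(150, 170) [0.62  0.314 0.013]
(190, 195) [0.53  0.175 0.01 ]
(138, 190) [0.547 0.347 0.03 ]
(160, 165) [0.632 0.275 0.031]
(302, 140) [ 0.688 -0.203  0.113]
(330, 215) [ 0.446 -0.293  0.06 ]
(310, 180) [ 0.559 -0.226  0.092]
(320, 190) [ 0.525 -0.256  0.095]
(241, 130) [ 0.731 -0.005  0.093]
(150, 207) [0.492 0.314 0.001]
(235, 190) [0.544 0.021 0.009]
(160, 140) [0.723 0.278 0.025]
(380, 198) [ 0.506 -0.483  0.008]
(288, 160) [ 0.635 -0.161  0.061]
(340, 220) [ 0.433 -0.34   0.003]
(245, 245) [ 0.355 -0.01   0.028]
(115, 260) [0.316 0.422 0.011]
[[-0.974  0.225 -0.   ]
 [ 0.225  0.974 -0.002]
 [-0.    -0.002 -1.   ]]
```

arm_command:
  plan: "-0.041 -0.0256 0 0;-0.041 -0.0256 0 0;-0.041 -0.0256 0 0;-0.041 -0.0256 0 0;-0.041 -0.0256 0 0;-0.041 -0.0256 0 0;-0.041 -0.0256 0 0;-0.041 -0.0256 0 0;-0.041 -0.0256 0 0;-0.041 -0.0256 0 0;-0.041 -0.0256 0 0;0 0 0 0;0 0 0 0"

```text
clock: 1.72
tcp_pos: [0.5274, 0.2822, 0.2449]
orientation: [-0.355, -3.12, 0.0]
contact_force: [-0.1, 0.7, 0.1]
grip_width: 0.0852
gripper_force: 0.0
```

```bash
python3 - <<'E'
from h import *
o=r.get_obs(); im,d,c=cloud('wrist'); P=world('wrist',d,c,o); np.savez('w1.npz',im=im,d=d,P=P)
print(o['tcp_pos'],o['contact_force'])
# orthographic top view, 1mm->3px
x0,y0=0.58,0.255
m=(d>0)&(abs(P[...,0]-x0)<.13)&(abs(P[...,1]-y0)<.13)
print(m.sum())
# direct orthorectify at z=0.035 : look up image pixel
N=520; s=0.0005
yy,xx=np.meshgrid(y0+(N/2-np.arange(N))*s,x0+(N/2-np.arange(N))*s)
G=np.stack([xx,yy,np.full_like(xx,.035)],-1).reshape(-1,3)
uv=project(G,c,o).reshape(N,N,2).astype(np.float32)
out=cv2.remap(im,uv[...,0],uv[...,1],cv2.INTER_LINEAR); cv2.imwrite('pics/ortho1.png',out[...,::-1])
q=(world('wrist',d,c,o)); h=cv2.remap(q[...,2].astype(np.float32),uv[...,0],uv[...,1],cv2.INTER_NEAREST)
np.save('h1.npy',h)
E
```

```text
[0.52737316 0.28218321 0.2448781 ] [-0.12138404  0.66629751  0.12252206]
65588
```

View pics/ortho1.png

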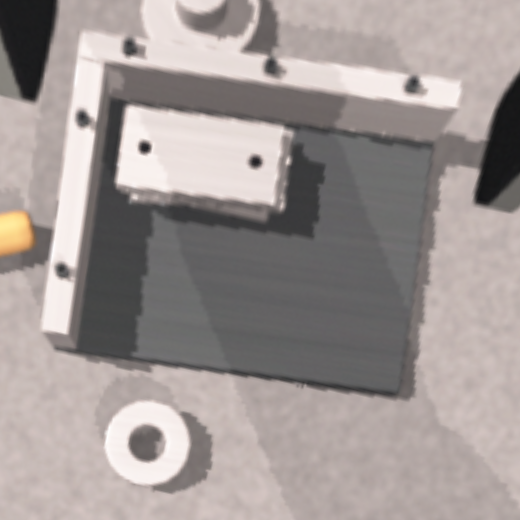

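```bash
cat > fit.py <<'E'
from h import *
def corner(P):
    q=P.reshape(-1,3); q=q[(abs(q[:,0]-.58)<.13)&(abs(q[:,1]-.26)<.125)]
    f=q[(q[:,2]>.0375)&(q[:,2]<.0425)][:,:2]
    from scipy.optimize import minimize
    # L-shaped strip model: points in far fence (61..75,-95..95) or side fence (-75..75,81..95)
    def cost(p):
        c,s=np.cos(p[2]),np.sin(p[2]); l=(f-p[:2])@np.array([[c,-s],[s,c]])
        bx=lambda a,b,e,g:np.hypot(np.maximum(abs(l[:,0]-(a+b)/2)-(b-a)/2,0),np.maximum(abs(l[:,1]-(e+g)/2)-(g-e)/2,0))
        dd=np.minimum(bx(.061,.075,-.095,.095),bx(-.075,.075,.081,.095)); return np.minimum(dd,.01).sum()
    best=min((minimize(cost,[.57+a,.255+b,-.13],method='Nelder-Mead',options=dict(initial_simplex=[[.57+a,.255+b,-.13],[.58+a,.255+b,-.13],[.57+a,.265+b,-.13],[.57+a,.255+b,-.1]],xatol=1e-5,fatol=1e-6,maxiter=2000)) for a in(-.005,.005) for b in (-.005,.005)),key=lambda r:r.fun)
    return best.x,best.fun/len(f),len(f)
def loc(p,C):
    c,s=np.cos(C[2]),np.sin(C[2]); return (p[...,:2]-C[:2])@np.array([[c,-s],[s,c]])
E
python3 - <<'E'
from fit import *
P=np.load('w1.npz')['P']; q=P.reshape(-1,3)
m=(abs(q[:,0]-.6)<.05)&(abs(q[:,1]-.28)<.07)
print(np.histogram(q[m][:,2],bins=np.arange(0,.05,.0025)))
C,e,n=corner(P); print(C,e,n)
t=q[m&(abs(q[:,2]-.035)<.002)]; l=loc(t,C); l=l[(l[:,0]<.06)&(l[:,1]<.08)]
print(cv2.minAreaRect((l*1000).astype(np.float32)),l.min(0),l.max(0))
b=q[(abs(q[:,2]-.010)<.003)]; lb=loc(b,C); lb=lb[(abs(lb)<.12).all(1)]; print('base',np.percentile(lb,[.5,99.5],axis=0))
E
```

```text
(array([   0,    0,    9, 3842, 1655,   63,   63,   54,   36,   39,   57,
        111,   96, 1292,  358,  324,   95,   18,    2]), array([0.    , 0.0025, 0.005 , 0.0075, 0.01  , 0.0125, 0.015 , 0.0175,
       0.02  , 0.0225, 0.025 , 0.0275, 0.03  , 0.0325, 0.035 , 0.0375,
       0.04  , 0.0425, 0.045 , 0.0475]))
[ 0.60487608  0.25989411 -0.13577229] 7.63528286488199e-06 2193
((24.12872314453125, 29.182374954223633), (41.68486404418945, 80.00762939453125), 0.47060713171958923) [ 0.00313744 -0.01076311] [0.04528597 0.06906266]
base [[-0.11040528 -0.09357597]
 [ 0.11536729  0.08129579]]
```

arm_command:
  plan: "0 0 0 -5.3;-0.025 0.009 0.02 0;-0.0247 0.0085 0.04 0;0 0 0.05 0;0 0 0.05 0;0 0 0.03 0;0 0 0.01 0;0 0 0.005 0;0 0 0 0;0 0 0 0"
  hand: 0.2
  grip_force: 60

```text
clock: 3.02
tcp_pos: [0.5803, 0.2931, 0.0417]
orientation: [0.211, 3.133, 0.002]
contact_force: [-0.4, -0.8, 0.5]
grip_width: 0.0341
gripper_force: 0.0
```

arm_command:
  plan: "0 0 0.004 0;0 0 0.004 0;0 0 0.002 0;0 0 0.002 0;0 0 0 0;0 0 0 0"

```text
clock: 3.78
tcp_pos: [0.5795, 0.2926, 0.0283]
orientation: [0.211, 3.134, 0.0]
contact_force: [0.3, 0.6, 0.4]
grip_width: 0.0339
gripper_force: 0.0
```

arm_command:
  plan: "0 0 0.001 0;0 0 0.001 0;0 0 0.001 0;0 0 0 0;0 0 0 0"

```text
clock: 4.4
tcp_pos: [0.5795, 0.2926, 0.0253]
orientation: [0.211, 3.134, 0.0]
contact_force: [1.2, -0.2, -0.8]
grip_width: 0.0342
gripper_force: 0.0
```

arm_command:
  plan: "0 0 0.001 0;0 0 0.001 0;0 0 0 0;0 0 0 0"

```text
clock: 4.9
tcp_pos: [0.5795, 0.2926, 0.0233]
orientation: [0.211, 3.134, 0.0]
contact_force: [0.2, 0.6, 1.0]
grip_width: 0.0342
gripper_force: 0.6
```

arm_command:
  plan: "0 0 0.001 0;0 0 0.001 0;0 0 0 0;0 0 0 0"

```text
clock: 5.4
tcp_pos: [0.5796, 0.2927, 0.0233]
orientation: [-0.211, -3.134, -0.001]
contact_force: [-5.8, -2.3, 16.8]
grip_width: 0.0344
gripper_force: 8.7
```

arm_command:
  plan: "0 0 -0.003 0;-0.005 0 0 0;-0.004 0 0 0;-0.003 0 0 0;-0.003 0 0 0;-0.003 0 0 0;-0.003 0 0 0;-0.003 0 0 0;-0.003 0 0 0;-0.003 0 0 0;-0.003 0 0 0;0 0 0 0;0 0 0 0"

```text
clock: 7.02
tcp_pos: [0.6125, 0.2882, 0.0242]
orientation: [0.211, 3.134, 0.0]
contact_force: [-1.6, 1.2, -0.6]
grip_width: 0.0343
gripper_force: 0.9
```

arm_command:
  plan: "-0.002 0 0 0;-0.002 0 0 0;-0.002 0 0 0;-0.001 0 0 0;-0.001 0 0 0;-0.001 0 0 0;0 0 0 0;0 0 0 0"

```text
clock: 8.02
tcp_pos: [0.6176, 0.2871, 0.0237]
orientation: [-0.21, -3.128, 0.003]
contact_force: [-12.3, -0.4, 6.5]
grip_width: 0.034
gripper_force: 5.9
```

arm_command:
  plan: "-0.001 0 0 0;-0.001 0 0 0;0 0 0 0;0 0 0 0"

```text
clock: 8.52
tcp_pos: [0.6178, 0.2872, 0.0236]
orientation: [-0.209, -3.124, 0.003]
contact_force: [-16.9, -0.0, 9.6]
grip_width: 0.0343
gripper_force: 8.4
```

arm_command:
  plan: "0.006 0 0 0;0.012 0 0 0;0.017 0 0 0;0 0 -0.025 0;0 0 -0.025 0;-0.032 -0.035 0 0;-0.033 -0.036 0 0;0 0 0 0;0 0 0 0"
  hand: 1

```text
clock: 9.65
tcp_pos: [0.6426, 0.2129, 0.0741]
orientation: [-0.211, -3.134, -0.001]
contact_force: [0.3, -0.1, -0.4]
grip_width: -0.0003
gripper_force: 0.0
```

```bash
python3 - <<'E'
from fit import *
o=r.get_obs(); print(o['tcp_pos'],o['grip_width']); C=np.array([.60488,.25989,-.13577]); print(loc(o['tcp_pos'],C))
im,d,c=cloud('wrist'); P=world('wrist',d,c,o); q=P.reshape(-1,3); l=loc(q,C)
for h in (.035,.030,.025,.020,.015):
    m=(abs(q[:,2]-h)<.0015)&(l[:,0]<.0600)&(l[:,1]<.0800)&(l[:,0]>-.02)&(l[:,1]>-.04); print(h,m.sum(),l[m].min(0) if m.any() else '',l[m].max(0) if m.any() else '')
cv2.imwrite('pics/w2.png',im[...,::-1])
E
```

```text
[0.64256787 0.21291442 0.07412179] -0.00033879536942217327
[ 0.04369934 -0.04144211]
0.035 5774 [ 0.02010672 -0.01154636] [0.05999973 0.07991496]
0.03 662 [ 0.01995002 -0.01695529] [0.05991759 0.07998131]
0.025 175 [ 0.01980923 -0.01679124] [0.05284891 0.06755463]
0.02 185 [ 0.01959288 -0.01503275] [0.02222697 0.0681015 ]
0.015 218 [ 0.01929625 -0.01551461] [0.03183849 0.06788216]
```

View pics/w2.png

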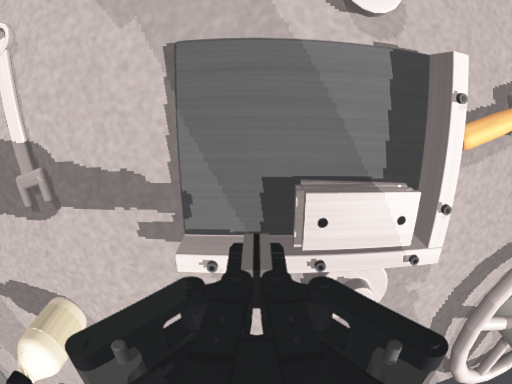

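arm_command:
  plan: "0 0 0.025 0;0 0 0.018 0;0 0 0.0045 0;0 0 0 0;0 0.005 0 0;0 0.003 0 0;0 0.003 0 0;0 0.003 0 0;0 0.003 0 0;0 0.003 0 0;0 0.003 0 0;0 0.002 0 0;0 0 0 0;0 0 0 0"

```text
clock: 11.45
tcp_pos: [0.6468, 0.2369, 0.0268]
orientation: [0.211, 3.134, -0.0]
contact_force: [0.3, -5.6, 2.1]
grip_width: 0.0002
gripper_force: 2.5
```

arm_command:
  plan: "0 -0.003 0 0;0 0 0.0015 0;0 0.003 0 0;0 0.002 0 0;0 0.002 0 0;0 0.002 0 0;0 0.001 0 0;0 0.001 0 0;0 0 0 0;0 0 0 0"

```text
clock: 12.7
tcp_pos: [0.6469, 0.2407, 0.0248]
orientation: [-0.214, -3.132, 0.009]
contact_force: [-4.1, -9.9, 3.5]
grip_width: 0.0001
gripper_force: 5.5
```

arm_command:
  plan: "0 0.0015 0 0;0 0.0015 0 0;0 0 0 0;0 0 0 0"

```text
clock: 13.2
tcp_pos: [0.6471, 0.2412, 0.0248]
orientation: [-0.216, -3.13, 0.013]
contact_force: [-6.6, -14.8, 5.8]
grip_width: 0.0002
gripper_force: 8.0
```

arm_command:
  plan: "0 -0.008 0 0;0 -0.012 0 0;0 0 -0.025 0;0 0 -0.025 0;0.034 0.033 0 0;0.035 0.033 0 0;0 0 0.03 0;0 0 0.0175 0;0 0 0.003 0;0 0 0 0;-0.008 0 0 0;-0.008 0 0 0;-0.005 0 0 0;-0.004 0 0 0;-0.003 0 0 0;-0.003 0 0 0;-0.002 0 0 0;-0.001 0 0 0;0 0 0 0;0 0 0 0"
  hand: 0.2

```text
clock: 15.7
tcp_pos: [0.6187, 0.2985, 0.0246]
orientation: [-0.21, -3.133, 0.0]
contact_force: [-5.0, -0.1, 2.5]
grip_width: 0.0343
gripper_force: 2.4
```

arm_command:
  plan: "-0.002 0 0 0;-0.002 0 0 0;-0.001 0 0 0;0 0 0 0;0 0 0 0"

```text
clock: 16.32
tcp_pos: [0.6199, 0.2987, 0.0242]
orientation: [-0.208, -3.126, 0.002]
contact_force: [-14.9, 0.8, 9.6]
grip_width: 0.0343
gripper_force: 7.3
```

arm_command:
  plan: "0.006 0 0 0;0.014 0 0 0;0.025 0 0 0;0 0 -0.04 0;0 0 -0.04 0;0 0 -0.04 0;0 0 0 0;0 0 0 0"

```text
clock: 17.32
tcp_pos: [0.5796, 0.3035, 0.1444]
orientation: [0.211, 3.134, -0.0]
contact_force: [-0.3, -0.5, -1.0]
grip_width: 0.0342
gripper_force: 0.0
```

```bash
cat > chk.py <<'E'
from fit import *
import sys
o=r.get_obs(); C0=np.array([.60488,.25989,-.13577])
im,d,c=cloud('wrist'); P=world('wrist',d,c,o); q=P.reshape(-1,3)
C,e,n=corner(P); print(C,e,n); l=loc(q,C)
for h in (.035,.030,.025,.020,.015):
    m=(abs(q[:,2]-h)<.0015)&(l[:,0]<.0600)&(l[:,1]<.0800)&(l[:,0]>-.02)&(l[:,1]>-.04); print(h,m.sum(),l[m].min(0) if m.any() else '',l[m].max(0) if m.any() else '')
N=560; s=0.0002
X,Y=np.meshgrid(.075-np.arange(N)*s,.100-np.arange(640)*s,indexing='ij')
cc,ss=np.cos(C[2]),np.sin(C[2])
G=np.stack([C[0]+cc*X-ss*Y,C[1]+ss*X+cc*Y,np.full_like(X,.035)],-1).reshape(-1,3)
uv=project(G,c,o).reshape(N,640,2).astype(np.float32)
cv2.imwrite('pics/'+sys.argv[1],cv2.remap(im,uv[...,0],uv[...,1],cv2.INTER_CUBIC)[...,::-1])
E
python3 chk.py s3.png
```

```text
[ 0.60477748  0.26000751 -0.13810819] 8.863664084586127e-06 2498
0.035 2060 [0.0201337  0.00998458] [0.05995832 0.07130886]
0.03 110 [0.02007151 0.01135667] [0.02196379 0.06892995]
0.025 83 [0.02004429 0.01070683] [0.02212109 0.0692316 ]
0.02 100 [0.01970889 0.01021975] [0.02165287 0.06983783]
0.015 110 [ 0.01947388 -0.00510147] [0.02193591 0.07134325]
```

View pics/s3.png

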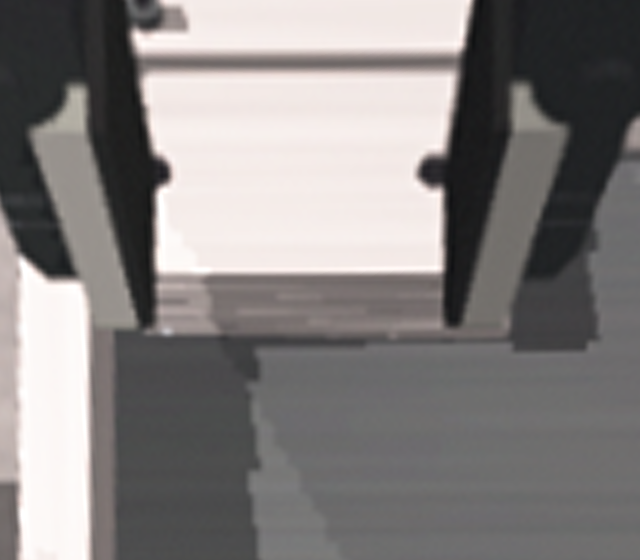

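arm_command:
  plan: "-0.02 -0.03 0 0;-0.02 -0.035 0 0;-0.02 -0.035 0 0;0 0 0 0;0 0 0 0"

```text
clock: 18.0
tcp_pos: [0.6252, 0.1969, 0.1435]
orientation: [-0.21, -3.133, 0.0]
contact_force: [-0.1, 0.1, -0.0]
grip_width: 0.034
gripper_force: 0.0
```

```bash
python3 chk.py s4.png
```

```text
[ 0.60466502  0.25971408 -0.13584445] 5.4559760487272806e-06 4301
0.035 2993 [0.02061579 0.00100058] [0.0599796 0.0799999]
0.03 137 [0.02002959 0.00027449] [0.05987653 0.07903869]
0.025 97 [0.02031179 0.00053133] [0.05884288 0.07403262]
0.02 130 [ 2.04410659e-02 -8.83833614e-06] [0.05974159 0.0792111 ]
0.015 347 [ 0.02017428 -0.00596627] [0.05957884 0.07037737]
```

View pics/s4.png

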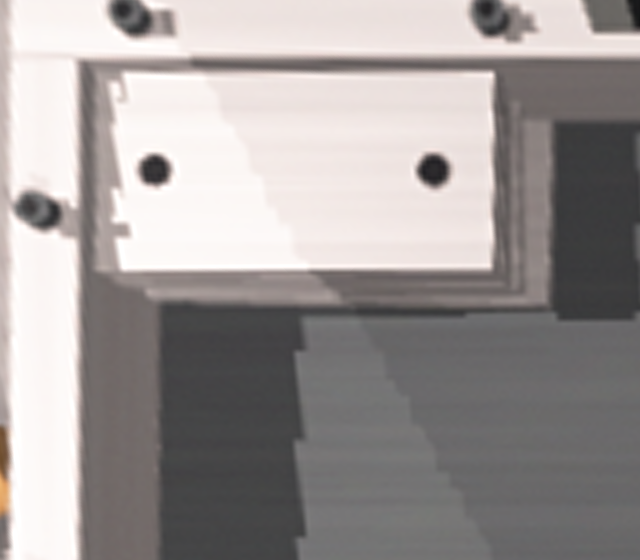

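```bash
python3 - <<'E'
from fit import *
z=np.load('wrist.npz'); o=r.get_obs(); P=world('wrist',z['d'],eyes.calibration('wrist'),o); C=np.array([.6047,.2598,-.1358])
l=loc(P,C)
im=z['im']
uv=project(np.array([[C[0]+np.cos(C[2])*.04+np.sin(-C[2])*-.0,C[1]+np.sin(C[2])*.04,.03]]),eyes.calibration('wrist'),o)[0]; print(uv)
v0=int(uv[1])
for v in (v0-8,v0,v0+8):
  for u in range(int(uv[0])-14,int(uv[0])+6): print(v,u,(l[v,u]*1000).round(1),(P[v,u,2]*1000).round(1),im[v,u])
E
```

```text
[321.80674635 202.1878377 ]
194 307 [ 39.4 -10.2] 9.8 [59 58 61]
194 308 [39.1 -9.4] 10.6 [59 60 61]
194 309 [39.2 -8.4] 10.4 [59 58 60]
194 310 [39.3 -7.3] 10.0 [58 59 61]
194 311 [39.4 -6.3] 9.9 [58 58 60]
194 312 [39.1 -5.5] 10.8 [62 62 63]
194 313 [38.6 -4.8] 11.9 [94 89 88]
194 314 [37.7 -4.4] 14.6 [132 123 120]
194 315 [37.6 -3.5] 14.9 [145 134 133]
194 316 [38.  -2.3] 13.7 [145 134 133]
194 317 [37.4 -1.8] 15.6 [145 135 132]
194 318 [37.8 -0.5] 14.2 [145 135 132]
194 319 [37.8  0.4] 14.3 [136 127 125]
194 320 [37.7  1.3] 14.7 [113 105 104]
194 321 [36.2  1.2] 19.0 [119 111 109]
194 322 [36.   2.1] 19.6 [126 117 115]
194 323 [34.   1.6] 25.2 [105  97  96]
194 324 [33.   1.8] 28.2 [99 93 92]
194 325 [32.3  2.3] 30.1 [100  95  93]
194 326 [30.9  2.2] 34.1 [120 112 110]
202 307 [47.3 -9.8] 10.3 [60 60 62]
202 308 [47.4 -8.7] 10.0 [59 59 61]
202 309 [48.2 -7.4] 8.0 [60 60 62]
202 310 [47.6 -6.7] 9.5 [60 59 60]
202 311 [47.4 -5.9] 10.1 [61 60 62]
202 312 [47.5 -4.8] 9.9 [79 75 76]
202 313 [46.  -4.6] 13.7 [110 103 102]
202 314 [45.9 -3.7] 14.0 [142 132 130]
202 315 [45.5 -3. ] 15.0 
[... 494 characters left out ...]
] 9.7 [61 62 62]
210 309 [56.3 -6.9] 8.5 [59 60 61]
210 310 [55.9 -6.1] 9.4 [59 60 61]
210 311 [55.9 -5.2] 9.5 [69 67 67]
210 312 [54.7 -4.8] 12.3 [98 91 91]
210 313 [54.2 -4. ] 13.5 [141 132 129]
210 314 [53.9 -3.3] 14.5 [141 131 129]
210 315 [54.  -2.2] 14.1 [140 131 128]
210 316 [54.4 -1. ] 13.2 [140 131 128]
210 317 [54.  -0.2] 14.0 [140 131 128]
210 318 [53.9  0.6] 14.5 [131 122 120]
210 319 [53.9  1.6] 14.5 [112 104 103]
210 320 [52.   1.5] 19.2 [122 113 112]
210 321 [51.   1.9] 21.6 [120 112 111]
210 322 [49.6  2. ] 25.0 [98 91 91]
210 323 [47.6  1.8] 29.7 [104  97  96]
210 324 [46.8  2.2] 31.7 [103  96  95]
210 325 [45.7  2.4] 34.5 [159 148 145]
210 326 [45.4  3.2] 35.0 [228 214 209]
```

arm_command:
  plan: "-0.0137 0.024 0 0;0 0 0.04 0;0 0 0.04 0;0 0 0.03 0;0 0 0.0075 0;0 0 0.001 0;0 0 0.001 0;0 0 0 0;0 0 0 0"
  hand: 1

```text
clock: 19.18
tcp_pos: [0.6433, 0.2186, 0.0261]
orientation: [0.211, 3.133, 0.001]
contact_force: [-0.7, 0.1, 1.4]
grip_width: -0.0
gripper_force: 0.0
```

arm_command:
  plan: "0 0 0.001 0;0 0 0.001 0;0 0 0 0;0 0 0 0"

```text
clock: 19.68
tcp_pos: [0.643, 0.2185, 0.0242]
orientation: [0.211, 3.134, 0.001]
contact_force: [-2.2, -0.5, 7.4]
grip_width: -0.0
gripper_force: 3.4
```

```bash
python3 - <<'E'
from fit import *
o=r.get_obs(); print(o['joints'].round(3)); print(R.from_rotvec(o['orientation']).as_matrix().round(3)); print(loc(o['tcp_pos'],np.array([.6047,.2598,-.1358])))
E
```

```text
[-0.525  0.738  0.153  1.691 -0.155  0.724  1.142]
[[-0.991  0.134  0.   ]
 [ 0.134  0.991  0.   ]
 [-0.     0.    -1.   ]]
[ 0.04357762 -0.03577488]
```

arm_command:
  plan: "0 0 -0.015 0;0 0 -0.02 0;0 0 0 -10;0 0 0 -10;0 0 0 -10;0 0 0 -10;0 0 0 -10;0 0 0 -10;0 0 0 -10;0 0 0 -10;0 0 0 -10;0 0.006 0 0;0 0 0.0177 0;0 0 0.01 0;0 0 0.005 0;0 0 0 0;0 0 0 0"
  hand: 0.8

```text
clock: 21.8
tcp_pos: [0.637, 0.2193, 0.0254]
orientation: [-2.067, 2.366, -0.0]
contact_force: [0.4, 0.2, -0.0]
grip_width: 0.0083
gripper_force: 0.0
```

arm_command:
  plan: "-0.005 0 0.0004 0;-0.005 0 0 0;-0.004 0 0 0;-0.003 0 0 0;-0.003 0 0 0;-0.002 0 0 0;-0.002 0 0 0;-0.001 0 0 0;-0.001 0 0 0;-0.001 0 0 0;-0.001 0 0 0;0 0 0 0;0 0 0 0"

```text
clock: 23.42
tcp_pos: [0.6409, 0.2428, 0.025]
orientation: [2.061, -2.365, 0.005]
contact_force: [-1.5, -7.8, 3.2]
grip_width: 0.0084
gripper_force: 3.9
```

arm_command:
  plan: "-0.002 0 0 0;-0.002 0 0 0;-0.002 0 0 0;0 0 0 0;0 0 0 0"

```text
clock: 24.05
tcp_pos: [0.6413, 0.2448, 0.0249]
orientation: [2.056, -2.363, 0.009]
contact_force: [-4.2, -15.8, 10.5]
grip_width: 0.0082
gripper_force: 8.1
```

arm_command:
  plan: "0.008 0 0 0;0.02 0 0 0;0.025 0 0 0;0 0 -0.04 0;0 0 -0.04 0;0 0 -0.04 0;0 0 0 0;0 0 0 0"

```text
clock: 25.05
tcp_pos: [0.6339, 0.199, 0.1446]
orientation: [2.065, -2.366, 0.0]
contact_force: [-0.8, -0.5, -0.4]
grip_width: 0.0087
gripper_force: 0.0
```

```bash
python3 chk.py s5.png
```

```text
[ 0.6053358   0.25949991 -0.13718643] 6.214757316329065e-06 1963
0.035 999 [0.02211845 0.00122171] [0.0515959  0.07999786]
0.03 28 [0.02947798 0.00090471] [0.04351902 0.00233538]
0.025 25 [0.02936183 0.00078978] [0.04360834 0.00241415]
0.02 29 [0.02920361 0.00032671] [0.0437274  0.00233709]
0.015 32 [0.02913725 0.00023592] [0.0595976 0.0020595]
```

View pics/s5.png

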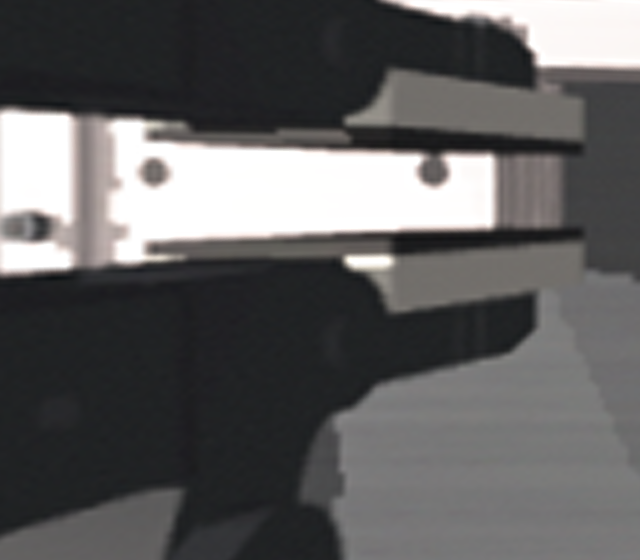

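arm_command:
  plan: "0 0.035 0 0;0 0.035 0 0;0 0 0 0;0 0 0 0"

```text
clock: 25.6
tcp_pos: [0.5652, 0.2092, 0.1444]
orientation: [2.066, -2.365, 0.0]
contact_force: [0.6, 0.6, -0.6]
grip_width: 0.0087
gripper_force: 0.0
```

```bash
python3 chk.py s6.png; python3 - <<'E'
from fit import *
o=r.get_obs(); z=np.load('wrist.npz'); P=world('wrist',z['d'],eyes.calibration('wrist'),o); q=P.reshape(-1,3)
C=corner(P)[0]; l=loc(q,C)*1000
for lo,hi in [(11,14),(16,19),(21,24),(26,29),(31,34)]:
    k=(q[:,2]*1000>lo)&(q[:,2]*1000<hi)
    a=l[k&(abs(l[:,0]-20)<6)&(l[:,1]>4)&(l[:,1]<70)]; b=l[k&(abs(l[:,1])<8)&(l[:,0]>24)&(l[:,0]<58)]
    s=np.polyfit(a[:,1],a[:,0],1) if len(a)>5 else None
    print(lo,len(a),np.median(a[:,0]),s,len(b),np.median(b[:,1]), np.polyfit(b[:,0],b[:,1],1) if len(b)>5 else '')
E
```

```text
[ 0.60495271  0.25928659 -0.13512316] 4.118249831553751e-06 2168
0.035 1067 [0.02051767 0.00106268] [0.05999551 0.04215862]
0.03 78 [0.02063748 0.00101518] [0.05959755 0.0421128 ]
0.025 88 [0.02051383 0.00110977] [0.05978044 0.04481959]
0.02 81 [0.02026568 0.00064849] [0.05869738 0.04968356]
0.015 106 [0.02029888 0.00049042] [0.05989417 0.04690196]
11 24 20.872271463138183 [8.67044229e-03 2.05169260e+01] 62 1.1067650209710624 [0.00844555 0.32018675]
16 22 21.274434711133484 [-1.72184858e-02  2.16189195e+01] 46 1.8041796322638806 [0.02239434 0.83452746]
21 23 21.127368399719558 [-6.71341541e-03  2.12733806e+01] 51 1.8829595007217632 [0.00721009 1.5970235 ]
26 23 21.38814466501249 [-0.02327957 21.78288322] 61 1.6766426807878023 [0.00828349 1.41476319]
31 36 21.526692253871133 [-1.49004580e-02  2.27627462e+01] 93 2.1665264111726827 [-0.0066745   3.18319503]
```

```bash
python3 - <<'E'
from h import *
for n in ('top','scene'):
    z=np.load(n+'.npz'); P=world(n,z['d'],eyes.calibration(n)); q=P.reshape(-1,3)
    m=(abs(q[:,0]-.56)<.17)&(abs(q[:,1]+.24)<.13)&(z['d'].ravel()>0)
    h=q[m&(q[:,2]>.112)&(q[:,2]<.135)]; print(n,len(h),h.round(3)[::max(1,len(h)//40)].tolist())
    b=q[m&(abs(q[:,2]-.06)<.006)]; print(cv2.minAreaRect((b[:,:2]*1000).astype(np.float32)))
o=r.get_obs(); print(o['joints'].round(3))
E
```

```text
top 452 [[0.728, -0.244, 0.113], [0.714, -0.2, 0.114], [0.711, -0.217, 0.112], [0.707, -0.242, 0.114], [0.704, -0.243, 0.113], [0.698, -0.2, 0.113], [0.693, -0.235, 0.115], [0.691, -0.216, 0.113], [0.687, -0.238, 0.113], [0.679, -0.188, 0.118], [0.677, -0.192, 0.115], [0.671, -0.202, 0.114], [0.609, -0.266, 0.116], [0.602, -0.246, 0.119], [0.6, -0.237, 0.113], [0.599, -0.272, 0.116], [0.595, -0.249, 0.12], [0.593, -0.22, 0.117], [0.592, -0.255, 0.118], [0.589, -0.223, 0.119], [0.589, -0.258, 0.118], [0.587, -0.233, 0.114], [0.585, -0.267, 0.121], [0.584, -0.239, 0.114], [0.582, -0.273, 0.12], [0.579, -0.241, 0.121], [0.579, -0.278, 0.116], [0.577, -0.245, 0.115], [0.573, -0.225, 0.12], [0.573, -0.261, 0.115], [0.567, -0.219, 0.117], [0.515, -0.312, 0.128], [0.509, -0.293, 0.128], [0.505, -0.289, 0.132], [0.502, -0.269, 0.134], [0.504, -0.312, 0.116], [0.5, -0.292, 0.129], [0.496, -0.282, 0.133], [0.494, -0.271, 0.125], [0.49, -0.253, 0.135], [0.486, -0.227, 0.12], [0.48, -0.23, 0.121]]
((571.7372436523438, -247.58621215820312), (314.0583801269531, 150.51564025878906), 16.220031738281
[... 437 characters left out ...]
], [0.485, -0.224, 0.114], [0.585, -0.258, 0.122], [0.588, -0.261, 0.118], [0.57, -0.256, 0.114], [0.592, -0.26, 0.116], [0.58, -0.247, 0.117], [0.607, -0.262, 0.116], [0.595, -0.25, 0.117], [0.581, -0.24, 0.116], [0.572, -0.222, 0.121], [0.599, -0.249, 0.115], [0.588, -0.235, 0.117], [0.577, -0.221, 0.119], [0.603, -0.243, 0.115], [0.589, -0.228, 0.116], [0.575, -0.217, 0.116], [0.597, -0.234, 0.113], [0.586, -0.22, 0.115], [0.597, -0.222, 0.114], [0.594, -0.214, 0.112], [0.691, -0.239, 0.114], [0.717, -0.218, 0.114], [0.68, -0.182, 0.112]]
((570.418212890625, -240.0247039794922), (317.1424865722656, 148.37745666503906), 15.863651275634766)
[-0.246  0.486 -0.279  1.807  0.169  0.871  2.403]
```

arm_command:
  plan: "0 0 -0.011 10.4;0 0 -0.011 10.4;0 0 -0.011 10.4;0 0 -0.011 10.4;0 0 -0.011 10.4;0 0 -0.011 10.4;0 0 -0.011 10.4;0 0 -0.011 10.4;0 0 -0.011 10.4;0 0 -0.011 10.4;0 0 0 10.4;0 0 0 10.4;0 0 0 10.4;0 0 0 10.4;0 0 0 10.4;0 0 0 0"
  hand: -1

```text
clock: 27.65
tcp_pos: [0.5657, 0.2096, 0.2549]
orientation: [1.882, 2.514, -0.001]
contact_force: [0.6, 0.1, 0.0]
grip_width: 0.0857
gripper_force: 0.0
```

arm_command:
  plan: "-0.0438 -0.0173 0 0;-0.0438 -0.0173 0 0;-0.0438 -0.0173 0 0;-0.0438 -0.0173 0 0;-0.0438 -0.0173 0 0;-0.0438 -0.0173 0 0;-0.0438 -0.0173 0 0;-0.0438 -0.0173 0 0;-0.0438 -0.0173 0 0;-0.0438 -0.0173 0 0;0 0 0 0;0 0 0 0"

```text
clock: 29.15
tcp_pos: [0.5221, -0.2589, 0.2549]
orientation: [-1.881, -2.516, -0.0]
contact_force: [-0.5, 0.8, -0.5]
grip_width: 0.0853
gripper_force: 0.0
```

```bash
python3 - <<'E'
from h import *
o=r.get_obs(); print(o['joints'].round(3),o['tcp_pos'])
im,d,c=cloud('wrist'); P=world('wrist',d,c,o); np.savez('w7.npz',im=im,d=d,P=P,t=o['tcp_pos'],q=o['orientation'])
cv2.imwrite('pics/w7.png',im[...,::-1]); print(R.from_rotvec(o['orientation']).as_matrix().round(3))
E
```

```text
[-0.02   0.337  0.475  1.797 -0.175  1.05   0.807] [ 0.52208917 -0.25892477  0.25494201]
[[-0.283  0.959 -0.   ]
 [ 0.959  0.283  0.   ]
 [ 0.    -0.    -1.   ]]
```

View pics/w7.png

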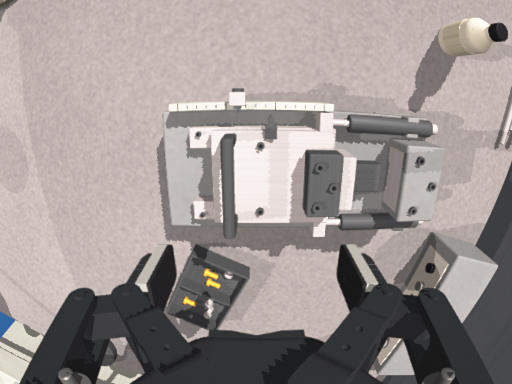

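```bash
python3 - <<'E'
from h import *
z=np.load('w7.npz'); P=z['P']; im=z['im']; q=P.reshape(-1,3)
o=dict(tcp_pos=z['t'],orientation=z['q']); c=eyes.calibration('wrist')
m=(abs(q[:,0]-.57)<.18)&(abs(q[:,1]+.24)<.13)
b=q[m&(abs(q[:,2]-.06)<.004)]; rect=cv2.minAreaRect((b[:,:2]*1000).astype(np.float32)); print(rect)
bar=q[m&(q[:,2]>.124)&(q[:,2]<.136)]; 
yaw=np.radians(rect[2]); 
if yaw>.8: yaw-=np.pi/2
hb=bar[(abs(bar[:,0]-.5)<.04)]; print(len(hb),hb[:,2].max()); 
p=np.polyfit(hb[:,1],hb[:,0],1); print('bar yaw',-np.arctan(p[0]),'rect yaw',yaw)
c0,s0=np.cos(yaw),np.sin(yaw); l=hb[:,:2]@np.array([[c0,-s0],[s0,c0]]); print('bar local x',np.median(l[:,0]),np.percentile(l[:,0],[2,98]),'y',np.percentile(l[:,1],[1,99]))
# ortho at z=.092 in frame yaw, centred on pointer region
pc=P[125,270,:2]; print(P[122:136:2,270].round(4).tolist(),P[104:112,237].round(4).tolist())
lc=np.array([[c0,s0],[-s0,c0]])@np.array([*P[118,255,:2]]); print(lc)
s=.00015;H,W=400,700
Y,X=np.meshgrid(lc[1]+(H/2-np.arange(H))*s,lc[0]+(np.arange(W)-W/2)*s,indexing='ij')
G=np.stack([c0*X-s0*Y,s0*X+c0*Y,np.full_like(X,.092)],-1).reshape(-1,3)
uv=project(G,c,o).reshape(H,W,2).astype(np.float32)
cv2.imwrite('pics/o8.png',cv2.remap(im,uv[...,0],uv[...,1],cv2.INTER_CUBIC)[...,::-1])
np.savez('sl.npz',yaw=yaw,lc=lc)
E
```

```text
((572.6348876953125, -248.85617065429688), (314.62713623046875, 140.5192413330078), 16.029438018798828)
1310 0.13321887480247163
bar yaw 0.2813859526345734 rect yaw 0.27976647067239624
bar local x 0.40540989249657144 [0.39922459 0.41079595] y [-0.44381443 -0.35033014]
[[0.5203, -0.2034, 0.0927], [0.5208, -0.2052, 0.094], [0.5213, -0.2071, 0.0943], [0.5219, -0.209, 0.094], [0.5224, -0.2107, 0.0954], [0.5231, -0.2128, 0.094], [0.5236, -0.2147, 0.0941]] [[0.4847, -0.1954, 0.0933], [0.485, -0.1963, 0.095], [0.4852, -0.1973, 0.093], [0.4854, -0.1983, 0.0928], [0.4857, -0.1992, 0.0928], [0.486, -0.2001, 0.0935], [0.4863, -0.2011, 0.0932], [0.4866, -0.2019, 0.0949]]
[ 0.42913756 -0.3382749 ]
```

View pics/o8.png

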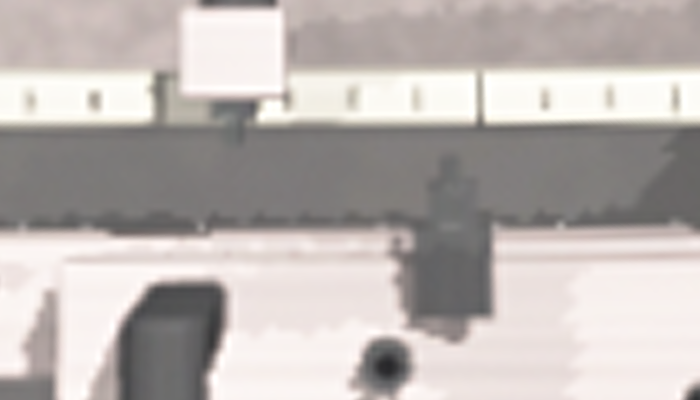

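arm_command:
  plan: "-0.004 -0.0256 0 0.4;0 0 0.03 0;0 0 0.04 0;0 0 0.04 0;0 0 0.018 0;0 0 0.008 0;0 0 0 0;0 0 0 0"

```text
clock: 30.2
tcp_pos: [0.4992, -0.2706, 0.1204]
orientation: [1.892, 2.506, 0.001]
contact_force: [0.3, -0.2, -0.0]
grip_width: 0.0854
gripper_force: 0.0
```

arm_command:
  plan: "0 0 0 0;0 0 0 0;0 0 0 0;0 0 0 0;0 0 0 0;0 0 0 0;0 0 0 0;0 0 0 0"
  hand: 1
  grip_force: 80

```text
clock: 31.2
tcp_pos: [0.4983, -0.2702, 0.1194]
orientation: [-1.893, -2.507, -0.0]
contact_force: [-2.2, 1.2, 5.6]
grip_width: 0.0097
gripper_force: 78.0
```

```bash
cat > sl.py <<'E'
from h import *
import sys
o=r.get_obs(); im,d,c=cloud('wrist'); z=np.load('sl.npz'); yaw,lc=float(z['yaw']),z['lc']
c0,s0=np.cos(yaw),np.sin(yaw); print('tcp local',np.array([[c0,s0],[-s0,c0]])@o['tcp_pos'][:2],o['tcp_pos'][2],o['contact_force'],o['grip_width'],'t',o['clock'])
s=.00015;H,W=400,700
Y,X=np.meshgrid(lc[1]+(H/2-np.arange(H))*s,lc[0]+(np.arange(W)-W/2)*s,indexing='ij')
G=np.stack([c0*X-s0*Y,s0*X+c0*Y,np.full_like(X,.092)],-1).reshape(-1,3)
uv=project(G,c,o).reshape(H,W,2).astype(np.float32)
out=cv2.remap(im,uv[...,0],uv[...,1],cv2.INTER_CUBIC); cv2.imwrite('pics/'+sys.argv[1],out[...,::-1])
E
python3 sl.py o9.png
```

```text
tcp local [ 0.40432169 -0.3973053 ] 0.11937996564236274 [-2.19145329  1.23514289  5.64142785] 0.009692782134650964 t 31.2
```

arm_command:
  plan: "0 -0.001 0 0;0 -0.002 0 0;0 -0.003 0 0;0 -0.003 0 0;0 -0.003 0 0;0 -0.003 0 0;0 -0.003 0 0;0 -0.003 0 0;0 -0.003 0 0;0 -0.003 0 0;0 -0.003 0 0;0 -0.001 0 0;0 0 0 0;0 0 0 0"

```text
clock: 33.0
tcp_pos: [0.4726, -0.2777, 0.1195]
orientation: [1.886, 2.505, 0.004]
contact_force: [10.8, 2.4, -5.7]
grip_width: 0.0092
gripper_force: 77.9
```

```bash
python3 sl.py o10.png
```

```text
tcp local [ 0.37753591 -0.39744357] 0.11945317690824195 [10.7730677   2.38129084 -5.73955901] 0.009182334205957779 t 33.0
```

View pics/o10.png

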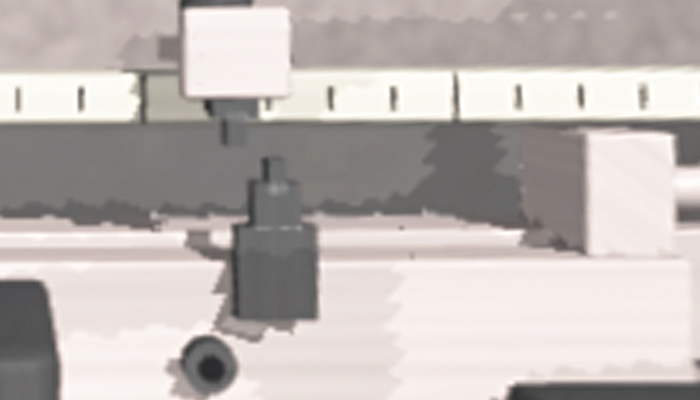

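arm_command:
  plan: "0 -0.001 0 0;0 -0.002 0 0;0 -0.002 0 0;0 -0.0012 0 0;0 0 0 0;0 0 0 0;0 0 0 0"

```text
clock: 33.92
tcp_pos: [0.467, -0.2794, 0.1194]
orientation: [1.886, 2.505, 0.005]
contact_force: [12.2, 1.0, -6.7]
grip_width: 0.0095
gripper_force: 77.9
```

```bash
python3 sl.py o11.png; python3 - <<'E'
import cv2,numpy as np
for n in('o10','o11'):
    g=cv2.imread(f'pics/{n}.png',0).astype(float)
    for a,b in((125,142),(162,178)):
        row=g[a:b,190:330].mean(0); bg=np.median(row); w=np.clip(bg-row-12,0,None); print(n,a,bg,(w*np.arange(190,330)).sum()/w.sum(),np.where(w>0)[0]+190 if n=='o11' else '')
E
```

```text
tcp local [ 0.37165201 -0.39749205] 0.11943771607077094 [12.19678572  0.99933608 -6.67599093] 0.009467451824203815 t 33.925
o10 125 120.26470588235294 224.20246384574185 
o10 162 122.34375 265.59417456749094 
o11 125 120.14705882352942 223.6337833842515 [219 220 221 222 223 224 225 226 227 228 229]
o11 162 122.75 226.61020069968697 [221 222 223 224 225 226 227 228 229 230 231 232 233 234 238 239 240 241
 242]
```

```bash
python3 - <<'E'
import cv2,numpy as np
a=cv2.imread('pics/o10.png',0).astype(np.float32); b=cv2.imread('pics/o11.png',0).astype(np.float32)
def match(t0,r0):
    (y0,y1,x0,x1)=t0; t=a[y0:y1,x0:x1]; (v0,v1,u0,u1)=r0
    m=cv2.matchTemplate(b[v0:v1,u0:u1],t,cv2.TM_CCOEFF_NORMED); _,v,_,p=cv2.minMaxLoc(m); return v,u0+p[0]-x0,v0+p[1]-y0
print(match((160,310,225,330),(150,320,150,340)),match((100,148,200,255),(95,152,180,275)))
for n,i in(('10',a),('11',b)):
    for r in((125,143),(160,176)): print(n,r,i[r[0]:r[1],196:300:3].mean(0).round().astype(int).tolist())
E
```

```text
(0.9764254093170166, -39, 0) (0.8898155689239502, -1, 0)
10 (125, 143) [119, 120, 120, 120, 120, 120, 120, 118, 99, 77, 80, 104, 111, 111, 110, 110, 112, 117, 120, 121, 121, 120, 120, 120, 120, 120, 120, 121, 121, 121, 121, 121, 121, 121, 121]
10 (160, 176) [122, 122, 122, 123, 122, 123, 123, 122, 123, 122, 122, 122, 122, 122, 122, 122, 122, 122, 122, 122, 123, 118, 88, 61, 77, 108, 110, 109, 109, 111, 117, 122, 123, 123, 123]
11 (125, 143) [120, 119, 120, 120, 119, 120, 120, 121, 89, 62, 77, 106, 112, 111, 110, 110, 111, 116, 120, 121, 121, 121, 121, 120, 120, 120, 120, 121, 121, 121, 120, 120, 121, 121, 121]
11 (160, 176) [123, 123, 123, 123, 123, 123, 124, 125, 119, 87, 61, 78, 106, 110, 109, 109, 112, 117, 123, 123, 122, 122, 122, 122, 122, 122, 122, 122, 122, 123, 123, 123, 123, 124, 123]
```

arm_command:
  plan: "0 -0.0004 0 0;0 0 0 0;0 0 0 0;0 0 0 0;0 0 0 0;0 0 0 0;0 0 0 0;0 0 0 0"

```text
clock: 34.98
tcp_pos: [0.4668, -0.2795, 0.1195]
orientation: [1.886, 2.505, 0.005]
contact_force: [12.4, 1.0, -7.3]
grip_width: 0.0095
gripper_force: 77.9
```

```bash
python3 sl.py o12.png; python3 - <<'E'
import cv2
b=cv2.imread('pics/o12.png',0)
for r in((125,143),(160,176)): print(b[r[0]:r[1],208:260:2].mean(0).round().astype(int).tolist())
E
python3 - <<'E'
from fit import *
# is pack still square, from the top camera
im,d,c=cloud('top'); P=world('top',d,c); q=P.reshape(-1,3); l=loc(q,np.array([.6049,.2595,-.1358]))*1000
m=(q[:,2]>.025)&(q[:,2]<.038)&(l[:,0]>5)&(l[:,0]<60)&(l[:,1]>-15)&(l[:,1]<79); print(l[m].min(0),l[m].max(0))
E
```

```text
tcp local [ 0.37148059 -0.39751433] 0.11947103373795409 [12.43560681  0.95532808 -7.3095686 ] 0.009537416738881376 t 34.975
[119, 119, 120, 120, 120, 109, 91, 73, 66, 77, 95, 106, 111, 112, 111, 110, 110, 110, 112, 115, 118, 120, 121, 121, 121, 121]
[123, 123, 124, 124, 126, 125, 109, 87, 66, 61, 79, 100, 107, 110, 110, 109, 109, 110, 113, 117, 121, 122, 122, 122, 122, 122]
[20.48234483 -2.49653369] [59.76015472 78.95218643]
```

```bash
python3 -c "
from bench import ticket; print(ticket.hand_in())"
```

```text
the job is handed in; nothing more can be done
None
```

The job is handed in at about 35 s, but I don't have the judge's verdict: by my camera measurements all five plates sit within about 1 mm of both fences, and the slide is held by its handle against the spring with its pointer about 0.2 mm from the index clip's finger.

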